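Pump up the slack vacuum clamp

ROBOT

A 6-joint arm with a two-finger parallel gripper is mounted at the origin on the work surface. World frame = base frame: x ahead of the robot, y to its left, z up, the work surface at z = 0. Lengths are in m, angles in rad, forces in N, time in s.
With the tool pointing down it reaches from about 0.35 to 0.975 m from the base axis. Payload 4.9 kg.
Tool frame: the origin (TCP) lies between the finger pads; the fingertips stand 25 mm ahead of it and the grasp point (between the pads) lies 6 mm ahead of it (ctrl.tip_reach is the distance from the TCP to the fingertips, in m); z points along the fingers, y is the direction in which the jaws open and shut (so a half turn about z gives the same grasp; the last joint's range is limited). The gripper opens to 85 mm and grips with 20 to 120 N. Pads are 22 mm wide; open, the fingers measure 114 mm over their backs; the gripper's body (76 mm by 85 mm) begins 54 mm behind the grasp point. The pads swing forward as they close: fully open they stand 13 mm farther back than shut.
Start: joints at [1.186, 0.053, 1.613, -0, 1.476, -0.119], TCP at [0.164, 0.603, 0.223] pointing down, gripper open.
Joint ranges: [-3.01, 3.01], [-1.01, 2.22], [0.06, 2.58], [-1.02, 4.17], [0.09, 2.62], [-3.14, 3.14]. Speed limits (rad/s): [2.57, 2.57, 3.14, 3.14, 3.14, 3.14].

INTERFACE

Orientations are given as a rotation vector (axis times angle).
In Python, from station import get_obs, get_image, camera_params, order, ctrl gives the robot as it stands.
- The arm moves only by the tool move_arm, never from a script. Its argument "deltas" is one flat list of numbers, 5 for each row, row after row: the opening, from -1 (shut) to 1 (fully open), so that 0 is half open, then the shift along the tool's x, y, z in m, then the turn about the tool's z in degrees. In form: [fingers, tx, ty, tz, turn, fingers, tx, ty, tz, turn, ...]. A call has 1 to 10 rows; each row is the pose to reach, as a shift and turn from the pose measured when the call began, along the tool's axes at that moment; what a row does not reach only later rows make up. A row lasts 1/10 s, in which the tool goes at most 50 mm and 8.59 degrees, less where a joint would pass 70% of its speed; a pose out of reach is approached as far as the arm can. A call with a gripper value outside its range is refused whole. The fingers move at their own pace and stop on an object; "force" is the grip in N (left out, the last holds). Time passes only in rows, so rows that repeat a pose let the fingers close. It gives the time, the measured TCP pose, the force and the opening at its end, in the units of the state.
- get_obs(): the state, without advancing time (a new reading comes with each control period).
- get_image(name): name is "scene" or "top" or "wrist"; returns the picture (384x512x3 uint8, red, green, blue); there is no depth.
- camera_params(name): a dict with "camera_matrix" (3x3 intrinsics, pixels), "extrinsics" (4x4, takes a point from camera to world coordinates); the wrist camera has in their place "tool_from_camera" (4x4, takes a point from camera to tool coordinates, whose origin is the TCP and whose axes are the flange's). Camera axes: x right, y up, looking along -z (the intrinsics and any distortion apply to the point x, -y, -z); pixel columns grow to the right and rows downward; lengths in m; the calibration is good to about 2 mm. A picture is of the moment at which its call begins: read the wrist's pose just before it. camera_params takes no time and is no camera call.
- order.finish_job(): hands the job in, once; it reports no verdict.
The state is a dict: "t": time; "q": joint angles; "dq": joint speeds; "effort": joint torques, N m; "tool_pos": TCP position; "tool_rot": TCP orientation; "contact_force": force on the tool from outside, world axes, zero at the start; "wrist_torque": the same for the moment, N m; "opening": finger opening in m.
Only numpy, scipy, OpenCV 4.12 (cv2) and the standard library are available. Lean on these libraries where they do the work, as an engineer would, in place of code of your own. Each camera call takes 0.05 s, during which the arm holds its last target. There are 200 camera calls.

TASK

Two vacuum clamping pods stand on the bench, each with a black pump plunger and an indicator pin; on one of them the pin has sunk, on the other it stands fully out. Press down the plunger of the pod with the sunken pin with your fingertips, let it come right up again, and repeat until its pin stands fully out with the green band at its foot showing, then leave the plunger up. Do not touch either pin or press the other pod's plunger, and leave the workpieces and tools where they lie, lifting nothing.

Things in the scene. Friction and masses are not known exactly. Their poses are not given: they have to be found in the camera images.
- pod: Vacuum clamping pod to pump (its pin is sunk), on either side of the bench, screwed down. Green block 110 x 240, top 55 above the bench, on a foot plate 130 x 260 x 8. Origin: centre of its underside; y along its length. On its top: rubber pad (diameter 104, 8 thick) at (0, +58); plunger axis at (-12, -82); pin axis at (+12, -26), in a black collar (diameter 26) 8 high.
- plunger_top (a point): Centre of the top face of this pod's pump plunger, a black knob of diameter 40 and thickness 13 on a steel stem. At rest it is 128 above the bench; it moves with the plunger, straight down and up. Under the knob is a steel tower of diameter 32, so that the knob stops 18 above it at the bottom of its stroke.
- plunger (a joint): How far this plunger is pressed, m: 0 up, 0.018 fully down. Its spring takes 6 N at the top, 12 N at the bottom (more if moved fast). The pin rises as the plunger comes back up, one 10 mm notch a stroke (the first 4 to 20 mm); press it deeper than 0.012, then let it up fully, for a full notch.
- pin_rise (a joint): How far this pod's indicator pin stands out, in m: 0 sunk, 0.040 fully out (it stops there; more pumping does no harm). It starts between 0 and 0.012 and stays wherever it is left.
- pin_top (a point): Centre of the top of the indicator pin: an orange cap of diameter 18 on a white rod of diameter 13 whose lowest 8 mm are green. It is 69.5 above the bench when sunk and 109.5 when fully out; the green shows only when the pin is more than 32 mm out.
- pin: The same indicator pin, origin on its axis 6.5 below its top. Must not be touched.
- pod_other: The other pod, of the very same build and layout, its pin fully out at the start. Leave its plunger and pin alone.
- plunger_other (a joint): How far the other pod's plunger is pressed, in m: 0 up, 0.018 down. Leave it up.
- pin_other_rise (a joint): How far the other pod's pin stands out, in m; 0.040 at the start.
- pin_other: The other pod's indicator pin, origin on its axis 6.5 below its top. Must not be touched.
- frame: Small pine frame with a plywood bottom, 150 x 130 x 42, loose on the pad of the pod to pump. Origin: centre of its underside.
- blank: Dark hardwood blank, 140 x 115 x 28, loose on the pad of the other pod. Origin: centre of its underside.
- drill: Green and black cordless drill standing on its battery, 215 high, about 270 long. Origin: under the battery's centre.
- clamp: Steel F-clamp lying flat, bar 300 long with a wooden handle. Origin: underside of the bar's middle.
- glue: White glue bottle with orange cap, diameter 60, 170 high. Origin: centre of its underside.
- hammer: Hammer lying on the bench, handle along its own x.
- dowel: Wooden dowel, diameter 22, 160 long, lying between the pods on the robot's side. Origin: underside of its middle.
- sander: Cork sanding block, 75 x 40 x 35, lying between the two pods. Origin: centre of its underside.

How it is judged:
By the outcome, as a careful person would: the job done as asked, in the order asked, and still so for the second after the job is handed in, with the robot touching nothing.
It also fails if it takes over 45 s, if anything falls off the work surface, if the arm or the gripper's body presses on something with over 40 N, if the wrist force passes 120 N, or if a joint passes its speed limit or range.

## Working session

There is one attempt and no reset: what is moved stays moved. The work goes in short steps, Python scripts to look and compute and a tool call to move; the robot and the scene stay as the last step left them, time stands still between calls to the robot, and variables do not carry over. Pictures are saved under pics/ and viewed, about 8 in all and at most 12, crops included, and the job is handed in when it is done.

Besides the shell and the picture viewer there is one more tool, called after ">>>" as name(argument=value, ...) on one line, values as JSON. move_arm: Moves the arm, as the interface text tells. Its arguments: {"type":"object","properties":{"deltas":{"type":"array"},"force":{"type":"number"}},"required":["deltas"]}

```bash
mkdir -p pics; python3 - <<'E'
from station import *
import cv2,numpy as np
for n in("scene","top"):
    im=get_image(n); cv2.imwrite(f"pics/{n}0.png",im[:,:,::-1])
    print(n,camera_params(n))
o=get_obs();print(o['t'],o['tool_pos'],o['tool_rot'],o['opening'],ctrl.tip_reach)
E
```

```text
scene {'camera_matrix': array([[385.07815055,   0.        , 252.58011502],
       [  0.        , 385.07815055, 194.46120524],
       [  0.        ,   0.        ,   1.        ]]), 'extrinsics': array([[-0.29446509, -0.73125975,  0.61526375,  1.38996303],
       [ 0.95565349, -0.22256486,  0.19285041,  0.25476528],
       [-0.00408765,  0.64476667,  0.76436852,  1.11668393],
       [ 0.        ,  0.        ,  0.        ,  1.        ]])}
top {'camera_matrix': array([[369.07876102,   0.        , 253.92562968],
       [  0.        , 369.07876102, 192.80175331],
       [  0.        ,   0.        ,   1.        ]]), 'extrinsics': array([[ 0.01264585,  0.98835975, -0.15160831,  0.40771   ],
       [-0.99989234,  0.01137067, -0.00927501, -0.02585327],
       [-0.00744315,  0.15170928,  0.98839713,  1.27934471],
       [ 0.        ,  0.        ,  0.        ,  1.        ]])}
0.1 [0.16394347 0.60250557 0.22226131] [-4.16217864e-01 -3.11337492e+00  2.85964365e-03] 0.08559603993785458 0.025
```

View pics/scene0.png

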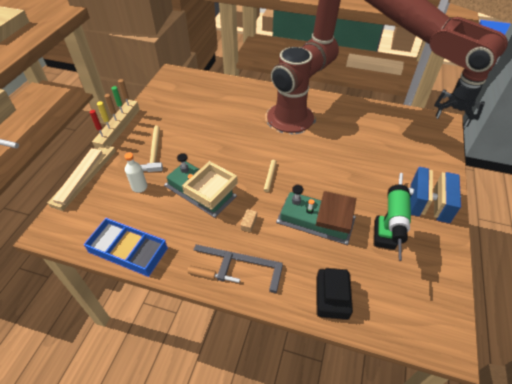

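View pics/top0.png

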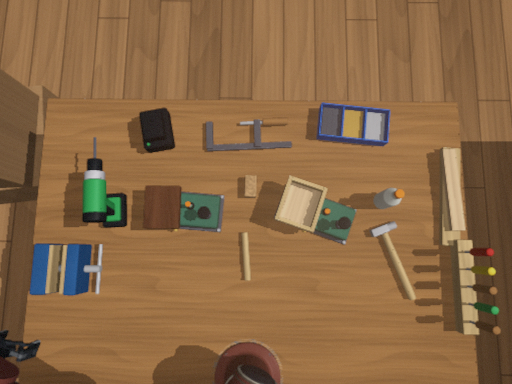

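```bash
cat > h.py <<'E'
import numpy as np,cv2
from station import *
def ray(n,u,v):
    p=camera_params(n);K=p['camera_matrix'];E=p['extrinsics']
    d=E[:3,:3]@np.array([(u-K[0,2])/K[0,0],-(v-K[1,2])/K[1,1],-1]);return E[:3,3],d
def onz(n,u,v,z):
    c,d=ray(n,u,v);return c+d*(z-c[2])/d[2]
E
python3 - <<'E'
from h import *
s=cv2.imread('pics/scene0.png');t=cv2.imread('pics/top0.png')
r=lambda i,x,y:cv2.resize(i[y:y+80,x:x+100],None,fx=4,fy=4,interpolation=cv2.INTER_CUBIC)
cv2.imwrite('pics/crop.png',np.vstack([np.hstack([r(s,155,140),r(s,270,170)]),np.hstack([r(t,275,175),r(t,145,175)])])[:600*2])
c=cv2.imread('pics/crop.png');print(c.shape)
cv2.imwrite('pics/crop.png',cv2.resize(c,(750,600)))
for n,im,(x,y,w,h) in(("scene",s,(172,148,25,25)),("top",t,(332,208,26,28)),("top",t,(192,200,24,24))):
    m=(im[y:y+h,x:x+w].max(2)<55).astype(np.uint8)
    k,l,st,ce=cv2.connectedComponentsWithStats(m)
    for i in range(1,k):
        if st[i,4]>15:
            u,v=ce[i]+[x,y];print(n,st[i],u,v,onz(n,u,v,.125))
E
```

```text
(640, 800, 3)
scene [ 6  6  9  8 50] 182.04 157.5 [ 0.49751524 -0.2953532   0.125     ]
top [ 6  7  8 12 53] 201.22641509433961 212.45283018867926 [0.52040494 0.1497665  0.125     ]
```

View pics/crop.png

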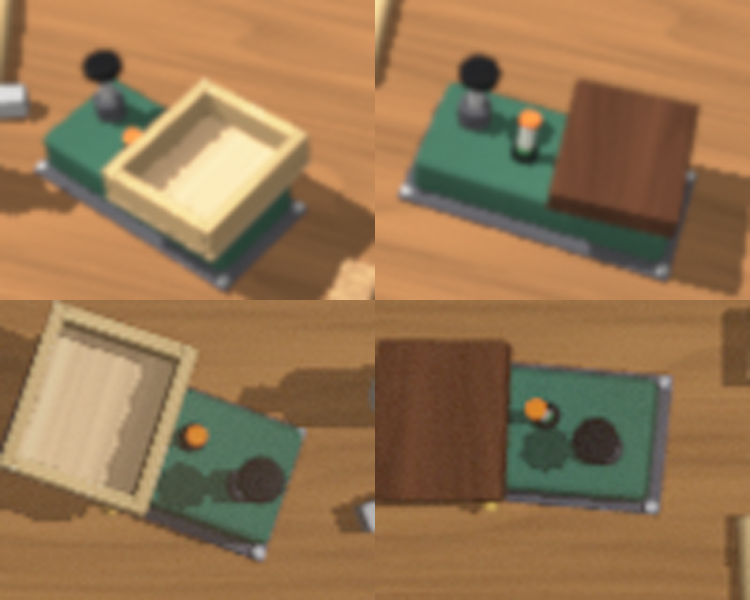

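```bash
cat >> h.py <<'E'
from scipy.spatial.transform import Rotation as Ro
def deltas(*pts):
    o=get_obs();R=Ro.from_rotvec(o['tool_rot']).as_matrix()
    print('t',o['t'],'tcp',o['tool_pos'].round(4),'F',o['contact_force'].round(1))
    for p in pts: print(p,(R.T@(np.array(p)-o['tool_pos'])).round(4))
E
python3 - <<'E'
from h import *
print(onz("top",344.9,222.5,.125),onz("scene",182,157.5,.125),onz("top",327.5,211.2,.0695+.01))
deltas((.2,.55,.32),(.42,.3,.32),(.5,0,.32),(.495,-.293,.3))
E
```

```text
[ 0.49430107 -0.30003834  0.125     ] [ 0.49755792 -0.29549382  0.125     ] [ 0.53384862 -0.25514948  0.0795    ]
t 0.1 tcp [0.1639 0.6025 0.2223] F [-0.8 -0.2  0.6]
(0.2, 0.55, 0.32) [-0.0486 -0.0414 -0.0977]
(0.42, 0.3, 0.32) [-0.3265 -0.2248 -0.0974]
(0.5, 0, 0.32) [-0.4825 -0.4933 -0.0969]
(0.495, -0.293, 0.3) [-0.5546 -0.7772 -0.0764]
```

>>> move_arm(deltas=[-1, -0.01, -0.01, -0.045, 0, -1, -0.03, -0.03, -0.085, 0, -1, -0.06, -0.05, -0.097, 0, -1, -0.1, -0.08, -0.097, 0, -1, -0.14, -0.105, -0.097, 0, -1, -0.18, -0.13, -0.097, 0, -1, -0.22, -0.155, -0.097, 0, -1, -0.26, -0.18, -0.097, 0, -1, -0.295, -0.205, -0.097, 0, -1, -0.3265, -0.235, -0.097, 0], force=40)

```text
t: 1.1
tool_pos: [0.4182, 0.2885, 0.319]
tool_rot: [-0.416, -3.113, 0.003]
contact_force: [-0.4, -0.5, -1.1]
opening: 0.0006
```

```bash
python3 - <<'E'
from h import *
deltas((.42,.3,.32),(.5,0,.32),(.495,-.293,.32),(.496,-.297,.28))
E
```

```text
t 1.1 tcp [0.4182 0.2885 0.319 ] F [-0.4 -0.5 -1.1]
(0.42, 0.3, 0.32) [ 0.0013  0.0115 -0.001 ]
(0.5, 0, 0.32) [-0.1548 -0.2569 -0.0005]
(0.495, -0.293, 0.32) [-2.270e-01 -5.409e-01  1.000e-04]
(0.496, -0.297, 0.28) [-0.229  -0.5444  0.0401]
```

>>> move_arm(deltas=[-1, -0.025, -0.043, 0, 0, -1, -0.05, -0.086, 0, 0, -1, -0.076, -0.128, 0, 0, -1, -0.102, -0.17, 0, 0, -1, -0.128, -0.212, 0, 0, -1, -0.15, -0.257, 0, 0, -1, -0.162, -0.304, 0, 0, -1, -0.174, -0.35, 0, 0, -1, -0.186, -0.397, 0, 0, -1, -0.2, -0.44, 0, 0])

```text
t: 2.1
tool_pos: [0.4948, -0.1906, 0.3194]
tool_rot: [-0.418, -3.112, 0.003]
contact_force: [0.9, 0.6, 0.5]
opening: 0.0002
```

```bash
python3 - <<'E'
from h import *
deltas((.47,-.265,.28),(.496,-.297,.2))
o=get_obs();im=get_image("wrist");cv2.imwrite("pics/w1.png",im[:,:,::-1]);print(camera_params("wrist"))
E
```

```text
t 2.1 tcp [ 0.4948 -0.1906  0.3194] F [0.9 0.6 0.5]
(0.47, -0.265, 0.28) [ 0.0043 -0.0782  0.0396]
(0.496, -0.297, 0.2) [-0.0293 -0.102   0.1196]
{'camera_matrix': array([[310.84813035,   0.        , 257.77293691],
       [  0.        , 310.84813035, 194.9539339 ],
       [  0.        ,   0.        ,   1.        ]]), 'tool_from_camera': array([[-2.48735357e-04,  9.45831971e-01,  3.24656464e-01,
         8.28040913e-02],
       [ 9.99999697e-01, -4.24014619e-06,  7.78502126e-04,
         1.66789428e-05],
       [ 7.37708792e-04,  3.24656560e-01, -9.45831684e-01,
        -1.50503627e-01],
       [ 0.00000000e+00,  0.00000000e+00,  0.00000000e+00,
         1.00000000e+00]])}
```

View pics/w1.png

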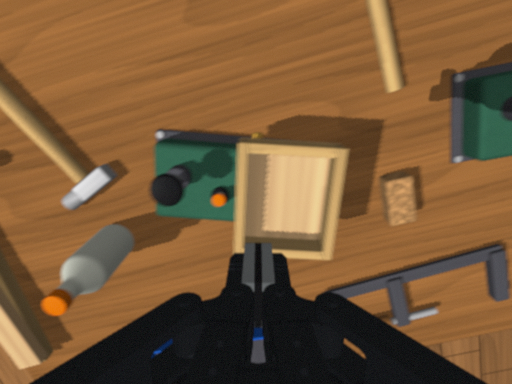

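```bash
python3 - <<'E'
from h import *
im=cv2.imread('pics/w1.png')
m=(im[165:215,145:200].max(2)<45).astype(np.uint8)
k,l,st,ce=cv2.connectedComponentsWithStats(m);print(st,ce+[145,165])
p=camera_params("wrist");K=p['camera_matrix'];T=p['tool_from_camera'];o=get_obs()
R=Ro.from_rotvec(o['tool_rot']).as_matrix()
for u,v,z in((168,189,.128),(219,199,.08)):
    d=T[:3,:3]@[(u-K[0,2])/K[0,0],-(v-K[1,2])/K[1,1],-1]
    c=R@T[:3,3]+o['tool_pos'];d=R@d;q=c+d*(z-c[2])/d[2];print(q)
E
```

```text
[[   0    0   55   50 1962]
 [  30    0   17   16   84]
 [   9    9   30   31  704]] [[172.70030581 190.43883792]
 [185.58333333 171.82142857]
 [168.42755682 188.99289773]]
[ 0.49229629 -0.30514192  0.128     ]
[ 0.53439179 -0.26313752  0.08      ]
```

```bash
python3 - <<'E'
from h import *
deltas((.494,-.301,.32),(.494,-.301,.175))
E
```

```text
t 2.15 tcp [ 0.4946 -0.1964  0.3188] F [-2.3 -4.   0.2]
(0.494, -0.301, 0.32) [-0.0276 -0.1009 -0.0005]
(0.494, -0.301, 0.175) [-0.0278 -0.0999  0.1445]
```

>>> move_arm(deltas=[-1, -0.013, -0.045, 0, 0, -1, -0.024, -0.085, 0.01, 0, -1, -0.0278, -0.1, 0.04, 0, -1, -0.0278, -0.1, 0.085, 0, -1, -0.0278, -0.1, 0.125, 0, -1, -0.0278, -0.1, 0.1445, 0, -1, -0.0278, -0.1, 0.1445, 0])

```text
t: 2.85
tool_pos: [0.4915, -0.2992, 0.1697]
tool_rot: [-0.425, -3.102, 0.003]
contact_force: [-0.0, 0.5, 0.1]
opening: -0.0002
```

```bash
python3 - <<'E'
from h import *
deltas((.494,-.301,.165),(.494,-.301,.137))
for n in("scene","wrist"):
    cv2.imwrite(f"pics/{n}2.png",get_image(n)[:,:,::-1])
s=cv2.imread('pics/scene2.png')[130:220,150:250];w=cv2.imread('pics/wrist2.png')
cv2.imwrite('pics/c2.png',np.hstack([cv2.resize(s,(400,360),interpolation=2),cv2.resize(w,(400,300))[:, :].copy() if 0 else cv2.resize(w,(400,360))]))
E
```

```text
t 2.85 tcp [ 0.4915 -0.2992  0.1697] F [-0.   0.5  0.1]
(0.494, -0.301, 0.165) [-0.003  -0.0011  0.0046]
(0.494, -0.301, 0.137) [-0.0032 -0.001   0.0326]
```

View pics/c2.png

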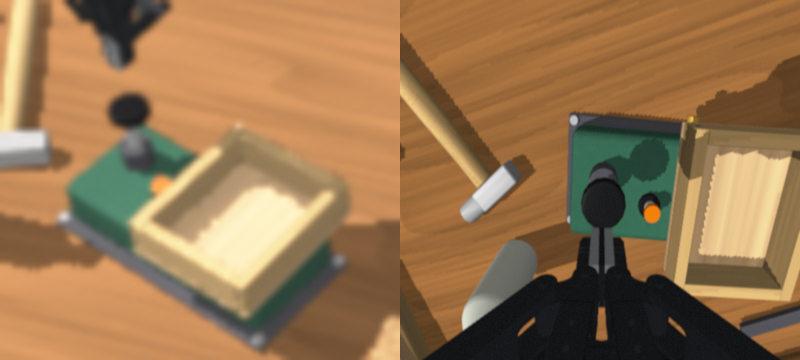

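```bash
python3 - <<'E'
from h import *
p=camera_params("wrist");K=p['camera_matrix'];T=p['tool_from_camera'];o=get_obs()
R=Ro.from_rotvec(o['tool_rot']).as_matrix()
u,v=260,218
d=T[:3,:3]@[(u-K[0,2])/K[0,0],-(v-K[1,2])/K[1,1],-1]
c=R@T[:3,3]+o['tool_pos'];d=R@d;q=c+d*(.128-c[2])/d[2];print(q, R.T@(q-o['tool_pos']))
deltas((*q[:2],.137))
E
```

```text
[ 0.49603455 -0.300473    0.128     ] [-0.00183977  0.00138588  0.04712926]
t 2.95 tcp [ 0.494  -0.301   0.1751] F [-0.9  0.1  0.2]
(np.float64(0.4960345543395397), np.float64(-0.3004729966127807), 0.137) [-0.0018  0.0013  0.0381]
```

>>> move_arm(deltas=[-1, -0.001, 0.001, 0.012, 0, -1, -0.001, 0.001, 0.02, 0, -1, -0.001, 0.001, 0.026, 0, -1, -0.001, 0.001, 0.032, 0, -1, -0.001, 0.001, 0.037, 0, -1, -0.001, 0.001, 0.038, 0, -1, -0.001, 0.001, 0.038, 0])

```text
t: 3.65
tool_pos: [0.495, -0.3005, 0.1369]
tool_rot: [-0.426, -3.11, 0.01]
contact_force: [-0.6, 0.4, -0.7]
opening: 0.0
```

```bash
python3 - <<'E'
from h import *
o=get_obs();print(o['contact_force'],o['tool_pos'],o['opening'],o['wrist_torque'])
for n in("scene","wrist"):
    cv2.imwrite(f"pics/{n}3.png",get_image(n)[:,:,::-1])
s=cv2.imread('pics/scene3.png')[130:220,150:250];w=cv2.imread('pics/wrist3.png')
cv2.imwrite('pics/c3.png',np.hstack([cv2.resize(s,(400,360),interpolation=2),cv2.resize(w,(400,360))]))
E
```

```text
[-0.5625581   0.40413429 -0.69560035] [ 0.49504875 -0.30052228  0.13691511] 1.1815930066320488e-05 [ 0.00992201 -0.02430124 -0.01682779]
```

View pics/c3.png

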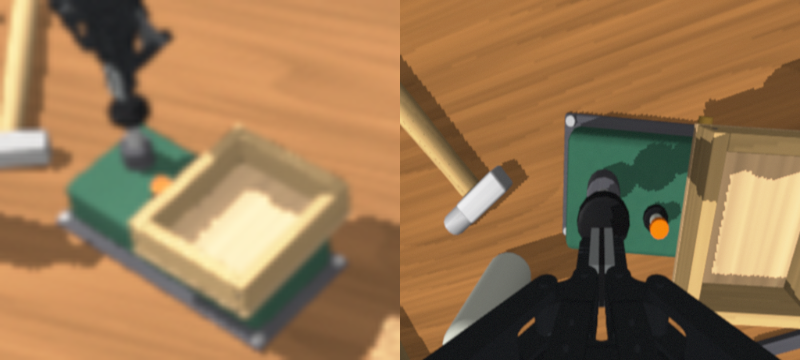

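>>> move_arm(deltas=[-1, 0, 0, 0.002, 0, -1, 0, 0, 0.004, 0, -1, 0, 0, 0.005, 0, -1, 0, 0, 0.005, 0])

```text
t: 4.15
tool_pos: [0.4952, -0.3006, 0.1322]
tool_rot: [-0.426, -3.11, 0.01]
contact_force: [-0.4, 0.0, 0.1]
opening: 0.0
```

>>> move_arm(deltas=[-1, 0, 0, 0.002, 0, -1, 0, 0, 0.004, 0, -1, 0, 0, 0.006, 0, -1, 0, 0, 0.006, 0])

```text
t: 4.55
tool_pos: [0.4949, -0.3005, 0.1256]
tool_rot: [-0.426, -3.109, 0.01]
contact_force: [-0.4, 1.0, -0.9]
opening: 0.0003
```

```bash
python3 - <<'E'
from h import *
o=get_obs();print(o['contact_force'],o['tool_pos'],o['wrist_torque'],o['effort'].round(2),ctrl.tip_reach,[a for a in dir(ctrl) if a[0]!='_'])
for n in("scene","wrist"):
    cv2.imwrite(f"pics/{n}4.png",get_image(n)[:,:,::-1])
s=cv2.imread('pics/scene4.png')[130:190,150:217];s0=cv2.imread('pics/scene0.png')[130:190,150:217]
cv2.imwrite('pics/c4.png',np.hstack([cv2.resize(s,(400,360),interpolation=2),cv2.resize(s0,(400,360),interpolation=2)]))
E
```

```text
[-0.44011141  0.98035451 -0.88066302] [ 0.49489354 -0.30050304  0.12562835] [-0.02027563 -0.00062875 -0.00979419] [-1.000e-02 -3.613e+01 -3.510e+01 -2.000e-02 -3.000e-02  0.000e+00] 0.025 ['MotionError', 'tip_reach']
```

View pics/c4.png

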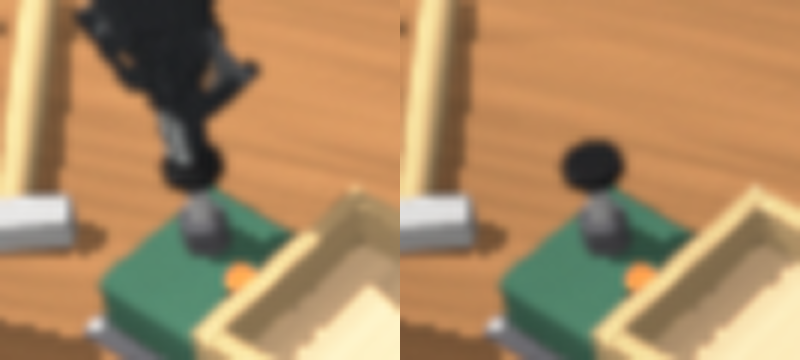

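```bash
python3 - <<'E'
from h import *
p=camera_params("wrist");K=p['camera_matrix'];Ti=np.linalg.inv(p['tool_from_camera'])
def pr(Ti,K,q):
    c=Ti[:3,:3]@q+Ti[:3,3];return (K[0,2]-K[0,0]*c[0]/c[2],K[1,2]+K[1,1]*c[1]/c[2])
for z in(0,.01,.025,.035): print('wrist',z,np.round(pr(Ti,K,np.array([0,0,z])),1))
p=camera_params("scene");K=p['camera_matrix'];Ti=np.linalg.inv(p['extrinsics'])
for q in((.495,-.3005,.1256),(.495,-.3005,.1006),(.495,-.3005,.128)):print(q,np.round(pr(Ti,K,np.array(q)),1))
w=cv2.imread('pics/wrist4.png')[150:330,160:360];cv2.imwrite('pics/c5.png',cv2.resize(w,(800,720),interpolation=2)[:600])
E
```

```text
wrist 0 [258.  249.1]
wrist 0.01 [258.  240.5]
wrist 0.025 [258.  229.3]
wrist 0.035 [258.  222.8]
(0.495, -0.3005, 0.1256) [181.  156.6]
(0.495, -0.3005, 0.1006) [182.  161.5]
(0.495, -0.3005, 0.128) [180.9 156.2]
```

View pics/c5.png

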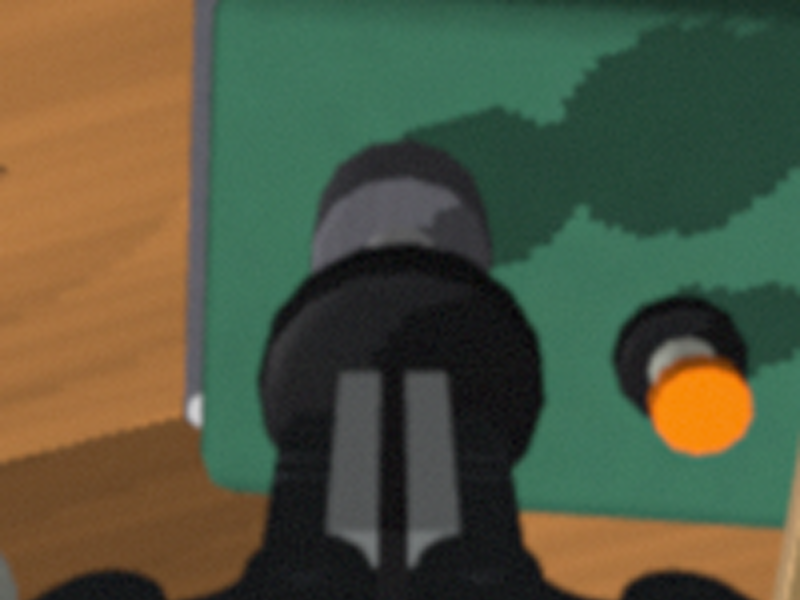

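>>> move_arm(deltas=[-1, 0, 0, 0.002, 0, -1, 0, 0, 0.004, 0, -1, 0, 0, 0.004, 0])

```text
t: 4.95
tool_pos: [0.4949, -0.3005, 0.1216]
tool_rot: [-0.426, -3.109, 0.01]
contact_force: [-0.4, -0.2, -0.0]
opening: 0.0001
```

```bash
python3 - <<'E'
from h import *
o=get_obs();print(o['contact_force'],o['tool_pos'],o['effort'].round(2),o['opening'])
cv2.imwrite("pics/wrist5.png",get_image("wrist")[:,:,::-1])
for i in(2,3,4,5):
    w=cv2.imread(f'pics/wrist{i}.png')
    h=cv2.cvtColor(w,cv2.COLOR_BGR2HSV)
    m=(((h[...,0]<15)&(h[...,1]>200)&(h[...,2]>150)).astype(np.uint8)*255); m[:, :290]=0;m[:,370:]=0
    k,l,st,ce=cv2.connectedComponentsWithStats(m)
    j=1+np.argmax(st[1:,4]) if k>1 else 0;print(i,'pin',st[j],ce[j])
    # knob width: dark run on rows
    print([(r,np.flatnonzero(w[r,215:300].max(1)<50)[[0,-1]]+215) for r in range(215,250,8)])
E
```

```text
[-0.36782435 -0.20018033 -0.03606399] [ 0.49485119 -0.30050972  0.12157417] [-1.000e-02 -3.625e+01 -3.504e+01 -2.000e-02 -3.000e-02  0.000e+00] 5.825323213692832e-05
2 pin [313 219  19   6  35] [321.88571429 220.85714286]
[(215, array([233, 287])), (223, array([234, 287])), (231, array([237, 283])), (239, array([245, 275])), (247, array([255, 260]))]
3 pin [320 234  13  20  35] [323.94285714 240.88571429]
[(215, array([235, 285])), (223, array([230, 290])), (231, array([228, 292])), (239, array([228, 293])), (247, array([229, 290]))]
4 pin [322 241  25  13  50] [331.78 244.78]
[(215, array([244, 282])), (223, array([234, 287])), (231, array([228, 291])), (239, array([226, 294])), (247, array([226, 295]))]
5 pin [324 244  25  16  62] [334.11290323 248.83870968]
[(215, array([250, 272])), (223, array([236, 283])), (231, array([229, 290])), (239, array([226, 294])), (247, array([224, 295]))]
```

```bash
python3 - <<'E'
from h import *
print(onz("scene",139,188,0.01),onz("scene",129,156,.17),onz("top",399,193,.17))
E
```

```text
[ 0.59463319 -0.44903727  0.01      ] [ 0.58536099 -0.45223522  0.17      ] [ 0.5823221 -0.4552669  0.17     ]
```

>>> move_arm(deltas=[-1, 0, 0, 0.002, 0, -1, 0, 0, 0.004, 0, -1, 0, 0, 0.006, 0, -1, 0, 0, 0.006, 0])

```text
t: 5.4
tool_pos: [0.4952, -0.3008, 0.1168]
tool_rot: [-0.426, -3.11, 0.01]
contact_force: [-2.0, 1.4, 4.7]
opening: 0.0004
```

>>> move_arm(deltas=[-1, 0, 0, 0.004, 0, -1, 0, 0, 0.008, 0, -1, 0, 0, 0.012, 0, -1, 0, 0, 0.016, 0, -1, 0, 0, 0.016, 0])

```text
t: 5.9
tool_pos: [0.4953, -0.3008, 0.1025]
tool_rot: [-0.426, -3.11, 0.01]
contact_force: [-4.1, 3.2, 10.0]
opening: 0.0002
```

>>> move_arm(deltas=[-1, 0, 0, 0.002, 0, -1, 0, 0, 0.003, 0, -1, 0, 0, -0.005, 0, -1, 0, 0, -0.012, 0, -1, 0, 0, -0.018, 0, -1, 0, 0, -0.023, 0, -1, 0, 0, -0.023, 0, -1, 0, 0, -0.023, 0])

```text
t: 6.7
tool_pos: [0.4952, -0.3006, 0.1252]
tool_rot: [-0.426, -3.109, 0.01]
contact_force: [-0.5, -0.1, -0.5]
opening: -0.0003
```

```bash
python3 - <<'E'
from h import *
o=get_obs();print(o['contact_force'],o['tool_pos'])
for n in("scene","wrist"):
    cv2.imwrite(f"pics/{n}6.png",get_image(n)[:,:,::-1])
s=cv2.imread('pics/scene6.png')[130:190,150:217];w=cv2.imread('pics/wrist6.png')[150:330,160:360]
cv2.imwrite('pics/c6.png',np.hstack([cv2.resize(s,(400,360),interpolation=2),cv2.resize(w,(400,360))]))
E
```

```text
[-0.52548525 -0.0504126  -0.46610808] [ 0.49523018 -0.30062138  0.12519945]
```

View pics/c6.png

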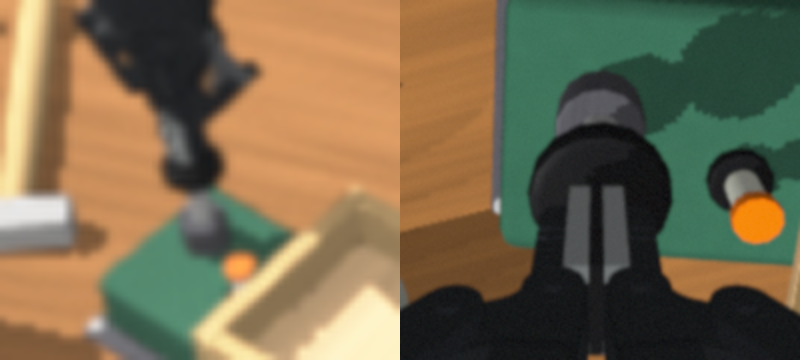

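>>> move_arm(deltas=[-1, 0, 0, 0.007, 0, -1, 0, 0, 0.013, 0, -1, 0, 0, 0.019, 0, -1, 0, 0, 0.025, 0, -1, 0, 0, 0.025, 0, -1, 0, 0, 0.018, 0, -1, 0, 0, 0.011, 0, -1, 0, 0, 0.004, 0, -1, 0, 0, 0, 0, -1, 0, 0, 0, 0])

```text
t: 7.8
tool_pos: [0.495, -0.3004, 0.1249]
tool_rot: [-0.425, -3.109, 0.009]
contact_force: [-0.2, -0.3, -0.7]
opening: 0.0001
```

>>> move_arm(deltas=[-1, 0, 0, 0.007, 0, -1, 0, 0, 0.013, 0, -1, 0, 0, 0.019, 0, -1, 0, 0, 0.025, 0, -1, 0, 0, 0.025, 0, -1, 0, 0, 0.018, 0, -1, 0, 0, 0.011, 0, -1, 0, 0, 0.004, 0, -1, 0, 0, 0, 0, -1, 0, 0, 0, 0])

```text
t: 8.8
tool_pos: [0.4949, -0.3003, 0.1247]
tool_rot: [-0.425, -3.109, 0.009]
contact_force: [-0.0, 0.6, 0.9]
opening: -0.0
```

>>> move_arm(deltas=[-1, 0, 0, 0.007, 0, -1, 0, 0, 0.013, 0, -1, 0, 0, 0.019, 0, -1, 0, 0, 0.025, 0, -1, 0, 0, 0.025, 0, -1, 0, 0, 0.018, 0, -1, 0, 0, 0.011, 0, -1, 0, 0, 0.004, 0, -1, 0, 0, 0, 0, -1, 0, 0, 0, 0])

```text
t: 9.8
tool_pos: [0.4945, -0.3001, 0.1242]
tool_rot: [-0.425, -3.108, 0.008]
contact_force: [0.6, 0.3, 0.6]
opening: 0.0002
```

>>> move_arm(deltas=[-1, 0, 0, 0.007, 0, -1, 0, 0, 0.013, 0, -1, 0, 0, 0.019, 0, -1, 0, 0, 0.025, 0, -1, 0, 0, 0.025, 0, -1, 0, 0, 0.018, 0, -1, 0, 0, 0.011, 0, -1, 0, 0, 0.004, 0, -1, 0, 0, 0, 0, -1, 0, 0, 0, 0])

```text
t: 10.8
tool_pos: [0.4941, -0.2998, 0.1236]
tool_rot: [-0.425, -3.107, 0.007]
contact_force: [0.2, -0.3, 1.1]
opening: -0.0002
```

```bash
python3 - <<'E'
from h import *
o=get_obs();print(o['contact_force'],o['tool_pos'])
for n in("scene","wrist"):
    cv2.imwrite(f"pics/{n}7.png",get_image(n)[:,:,::-1])
s=cv2.imread('pics/scene7.png')[130:190,150:217];w=cv2.imread('pics/wrist7.png')[150:330,160:360]
cv2.imwrite('pics/c7.png',np.hstack([cv2.resize(s,(400,360),interpolation=2),cv2.resize(w,(400,360))]))
E
```

```text
[ 0.19310357 -0.26464894  1.07118565] [ 0.49408686 -0.29977512  0.1235545 ]
```

View pics/c7.png

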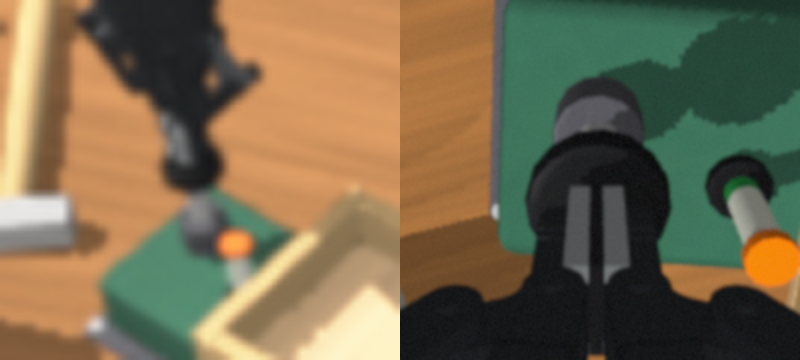

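>>> move_arm(deltas=[-1, 0, 0, 0.007, 0, -1, 0, 0, 0.013, 0, -1, 0, 0, 0.019, 0, -1, 0, 0, 0.0245, 0, -1, 0, 0, 0.0245, 0, -1, 0, 0, 0.017, 0, -1, 0, 0, 0.01, 0, -1, 0, 0, 0.003, 0, -1, 0, 0, -0.002, 0, -1, 0, 0, -0.002, 0])

```text
t: 11.9
tool_pos: [0.4935, -0.2994, 0.1246]
tool_rot: [-0.425, -3.105, 0.006]
contact_force: [-0.9, -0.2, 0.8]
opening: -0.0
```

>>> move_arm(deltas=[-1, 0, 0, -0.03, 0, -1, 0, 0, -0.07, 0, -1, 0, 0, -0.11, 0, -1, 0, 0, -0.15, 0, -1, 0.03, 0.01, -0.17, 0, -1, 0.06, 0.02, -0.17, 0, -1, 0.09, 0.03, -0.17, 0, -1, 0.1, 0.03, -0.17, 0, -1, 0.1, 0.03, -0.17, 0, -1, 0.1, 0.03, -0.17, 0])

```text
t: 12.9
tool_pos: [0.4069, -0.2435, 0.2945]
tool_rot: [-0.425, -3.105, 0.005]
contact_force: [0.1, -0.5, 0.1]
opening: 0.0002
```

```bash
python3 - <<'E'
from h import *
o=get_obs();print(o['contact_force'],o['tool_pos'])
for n in("scene","wrist","top"):
    cv2.imwrite(f"pics/{n}8.png",get_image(n)[:,:,::-1])
for i in(0,6,7,8):
    s=cv2.imread(f'pics/scene{i}.png')[165:182,180:200];h=cv2.cvtColor(s,cv2.COLOR_BGR2HSV)
    y,x=np.nonzero((h[...,0]<14)&(h[...,1]>180)&(h[...,2]>170));print(i,len(x),x.mean()+180,y.mean()+165)
s=cv2.imread('pics/scene8.png')[130:250,150:360];w=cv2.imread('pics/wrist8.png')
cv2.imwrite('pics/c8.png',np.vstack([cv2.resize(s,(560,320),interpolation=2),cv2.resize(w[:256],(560,280))]))
E
```

```text
[ 0.13546303 -0.45726767  0.09909007] [ 0.40691241 -0.24351333  0.29449204]
0 0 nan nan
6 0 nan nan
7 0 nan nan
8 1 190.0 171.0<stdin>:7: RuntimeWarning: Mean of empty slice.
  ret = ret.dtype.type(ret / rcount)
```

View pics/c8.png

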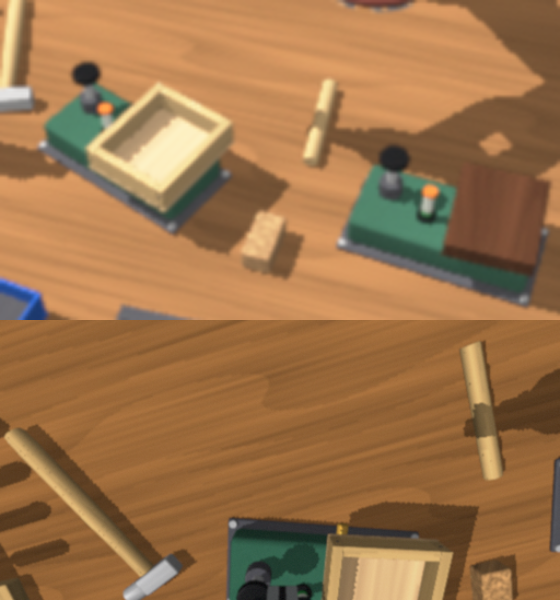

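```bash
python3 - <<'E'
from h import *
for i in(0,6,7,8):
    s=cv2.imread(f'pics/scene{i}.png')[163:182,182:196].astype(int)
    wt=np.clip(s[...,2]-s[...,0]-125,0,None);wt[:, :]*=1
    y,x=np.mgrid[163:182,182:196];print(i,wt.sum(),(wt*x).sum()/wt.sum(),(wt*y).sum()/wt.sum())
# other pod / frame unchanged
a=cv2.imread('pics/scene0.png').astype(int);b=cv2.imread('pics/scene8.png').astype(int)
d=np.abs(a-b).max(2);print('other pod',(d[180:245,275:360]>50).sum(),'frame',(d[165:212,195:240]>50).sum())
order.finish_job()
E
```

```text
0 324 189.6820987654321 175.83024691358025
6 501 189.59481037924152 173.9760479041916
7 634 188.86119873817034 170.15457413249212
8 622 188.85691318327974 170.15434083601286
other pod 929 frame 0
the job is handed in; nothing more can be done
```

I pumped the pod with the sunken pin (the one under the pine frame) with six full strokes. Its pin now stands fully out, the plunger is up, and the job is handed in at about 13 s of the 45 s allowed.

- **Pin:** the green band at its foot shows in the wrist picture after the fifth stroke. The sixth stroke did not move the pin in the scene camera (170.15 px both before and after), so it is at its end stop.
- **Contact:** pressing gave about 10 N. The arm was retreated well clear at the end, with about 0 N on the tool.
- **Reach disagreement:** the fingertips met the plunger about 35 mm lower than the stated 25 mm reach implied. I came down in small steps, watching the force, until contact.
- **Left alone:** the pine frame shows no pixel change. The final view shows the other pod's plunger up and its pin fully out.
- **Failed check:** a before/after pixel comparison around the other pod flagged 929 changed pixels. I take this to be the arm's shadow, since the arm never went near that pod at low height, but I did not check further before handing in.

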